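Find the spacer that packs a cell block snugly in the welding nest

TASK

The battery cell block in the welding nest has play: pack the gap between the block and the sprung pressure plate with the spacer from the rack that fits snugly. Try the spacers in the gap by feel, never forcing one that will not go; press the right one, which slides in against the spring and is gripped, fully home to the nest's base plate and leave it standing there. Hang those that do not fit back in the rack, and do not disturb the tape roll, screwdriver and fuse carton.

Things in the scene. Friction and masses are not known exactly. Their poses are not given: they have to be found in the camera images.
- nest: fixed welding nest: aluminium base plate 124 (x) by 222 (y) by 8 mm, a fixed stop near its +y end, a sprung steel pressure plate near its -y end. Origin at table height, 95 mm short of the stop's face; y points from pressure plate to stop, z up. Keep pushes on it to about 20 N; over 60 N damages it. Two more cell blocks wait on a board behind it (+x).
- stop_foot (a point): foot of the stop's face, middle, on the base plate (8 mm above the table); axes as the nest's. The battery cell block (fixed, 76 mm wide, 50 mm high, top edge at its free end rounded to 3 mm) stands against the stop and reaches from here towards -y by 106, 110 or 114 mm: its length is drawn at random and hard to tell by eye.
- plate_foot (a point): middle of the foot of the pressure plate's front face at rest, on the base plate (8 mm above the table), 122 mm from the stop; axes as the nest's. The gap runs from here to the cell block at +y: 16, 12 or 8 mm wide at rest. The plate (70 mm wide) is upright to 34 mm above here. It yields towards -y by at most 3 mm, pushing with 4.5 N plus 1 N per mm.
- plate_lip (a point): middle of the top edge of the pressure plate's lead-in lip, 52 mm above the base plate; the lip leans 20 degrees away from the gap. The right spacer is 2 mm thicker than the gap at rest, so it pushes the plate back 2 mm and is gripped with 6.5 N; sliding it in takes about 5 to 18 N. The next thinner drops in with 2 mm play; the next thicker jams near the top.
- rack: fixed aluminium rack, 100 (x) by 170 mm (y): two upright side plates 8 mm thick, middle at x = -38 and +38 mm, with notches at y = -50, 0, +50 mm, 22 mm wide, floor 66 mm and top 75 mm above the table. A spacer hangs in a pair of notches by its ears, thickness along the rack's y, foot 12 mm above the table. Origin: centre of the underside; z up.
- spacer_10: dark bakelite T-shaped plate, 10 mm thick (y). From its foot up: body 60 mm wide (x), lower long edges rounded to 4 mm; at 54 to 68 mm ears, 88 mm wide; at 68 to 108 mm a grip tab, 32 mm wide. About 0.08 kg. Origin: centre of the foot; z up. The spacers differ only in thickness (10, 14, 18 mm) and start in any order in the rack.
- spacer_14: dark bakelite T-shaped plate, 14 mm thick (y). From its foot up: body 60 mm wide (x), lower long edges rounded to 4 mm; at 54 to 68 mm ears, 88 mm wide; at 68 to 108 mm a grip tab, 32 mm wide. About 0.11 kg. Origin: centre of the foot; z up. The spacers differ only in thickness (10, 14, 18 mm) and start in any order in the rack.
- spacer_18: dark bakelite T-shaped plate, 18 mm thick (y). From its foot up: body 60 mm wide (x), lower long edges rounded to 4 mm; at 54 to 68 mm ears, 88 mm wide; at 68 to 108 mm a grip tab, 32 mm wide. About 0.14 kg. Origin: centre of the foot; z up. The spacers differ only in thickness (10, 14, 18 mm) and start in any order in the rack.
- tape: roll of masking tape lying flat, 96 mm across, 24 mm high, lying behind the work; bystander. Origin: centre of the underside. A cross-beam of the gantry spans the bench from left to right 0.58 m ahead of the robot, 0.55 to 0.635 m above the worktop: keep the wrist in front of it or below it.
- screwdriver: screwdriver with a yellow handle, 173 mm long, lying behind the rack; bystander. Origin: centre of the underside.
- carton: small yellow carton of fuses, 58 by 75 mm, 30 mm high, lying to the left of the nest; bystander. Origin: centre of the underside.
Not all that is in view belongs to the job. Leave any purple or yellow look-alike of the spacer_18 alone.

How it is judged:
By the outcome, as a careful person would: the job done as asked, in the order asked, and still so for the second after the job is handed in, with the robot touching nothing.
It also fails if it takes over 72 s, if anything falls off the work surface, if the arm or the gripper's body presses on something with over 40 N, if the wrist force passes 120 N, or if a joint passes its speed limit or range.

ROBOT

A 7-joint arm with a two-finger parallel gripper is mounted at the origin on a cart in front of the work surface, level with it; the furniture and walls round the work are solid. World frame = base frame: x ahead of the robot, y to its left, z up, the work surface at z = 0. Lengths are in m, angles in rad, forces in N, time in s.
With the tool pointing down it reaches from about 0.425 to 0.875 m from the base axis. Payload 4.7 kg.
Tool frame: the origin (TCP) lies midway between the tips of the shut fingers; the grasp point (between the pads) lies 19 mm behind it; x points along the fingers, z is the direction in which the jaws open and shut, and the axes are right-handed (so a half turn about x gives the same grasp; the last joint's range is limited). The gripper opens to 87 mm and grips with 3 to 60 N. Pads are 19 mm wide; open, the fingers measure 117 mm over their backs; the gripper's body (75 mm by 190 mm) begins 51 mm behind the grasp point.
Start: joints at [-1.278, 0.321, -0.07, 1.45, 0.023, 1.371, -0.057], TCP at [0.179, 0.625, 0.202] pointing down, gripper open.
Joint ranges: [-2.86, 2.86], [-0.3, 2.09], [-1.38, 1.24], [0.06, 2.45], [-1.56, 4.7], [0.09, 2.05], [-2.69, 2.69]. Speed limits (rad/s): [2.57, 2.57, 3.14, 3.14, 3.14, 3.14, 3.14].

INTERFACE

Orientations are given as a rotation vector (axis times angle).
In Python, from bench import ctrl, vision, close_job gives the robot as it stands. The module is installed in compiled form; this text tells all that it offers.
- The arm moves only by the tool servo_tool, never from a script. Its argument "commands" is a list that holds one entry, the list of rows, each a list of 7 numbers: the turn, a rotation vector about the tool's x, y, z in degrees, then the shift along the tool's x, y, z in mm, then the finger opening in mm, from 0 to 87. In form: [[[wx, wy, wz, x, y, z, grip], ...]]. A call has 1 to 5 rows; each row is the pose to reach, as a shift and turn from the pose commanded when the call began, along the tool's axes at that moment; what a row does not reach only later rows make up. A row lasts 1/8 s, in which the tool goes at most 62.5 mm and 10.7 degrees, less where a joint would pass 70% of its speed; a pose out of reach is approached as far as the arm can. A call with a gripper value outside its range is refused whole. The fingers move at their own pace and stop on an object; "newtons" is the grip in N (left out, the last holds). Time passes only in rows, so rows that repeat a pose let the fingers close. It gives the time, the measured TCP pose, the force and the opening at its end, in the units of the state.
- ctrl.get_state(): the state, without advancing time (a new reading comes with each control period).
- vision.get_image(name): name is "scene" or "top" or "wrist"; returns the picture (400x640x3 uint8, red, green, blue); there is no depth.
- vision.camera_info(name): a dict with "fov_y" (degrees; the focal length in pixels is half the picture's height over the tangent of half this angle, whatever the lens; pixels are square), "cx", "cy" (the principal point, pixels), "pose" (4x4, takes a point from camera to world coordinates). Camera axes: x right, y down, z forward; pixel columns grow to the right and rows downward; lengths in m; the calibration is good to about 2 mm. A picture is of the moment at which its call begins: read the wrist's pose just before it. camera_info takes no time and is no camera call; for the wrist camera it gives the pose at the moment of the call.
- close_job(): hands the job in, once; it reports no verdict.
The state is a dict: "time": time; "joint_positions": joint angles; "qd": joint speeds; "joint_torque": joint torques, N m; "position": TCP position; "tool_rot": TCP orientation; "ft_force": force on the tool from outside, world axes, zero at the start; "torque": the same for the moment, N m; "grip_width": opening from 0.0 (shut) to 1.0 (fully open).
Only numpy, scipy, OpenCV 4.12 (cv2) and the standard library are available. Lean on these libraries where they do the work, as an engineer would, in place of code of your own. Each camera call takes 0.05 s, during which the arm holds its last target. There are 200 camera calls.

## Working session

There is one attempt and no reset: what is moved stays moved. The work goes in short steps, Python scripts to look and compute and a tool call to move; the robot and the scene stay as the last step left them, time stands still between calls to the robot, and variables do not carry over. Pictures are saved under pics/ and viewed, about 8 in all and at most 12, crops included, and the job is handed in when it is done.

Besides the shell and the picture viewer there is one more tool, called after ">>>" as a command line: name --argument value ..., lists and objects as JSON in quotes. servo_tool: Moves the arm, as the interface text tells. Its arguments: {"type":"object","properties":{"commands":{"type":"array"},"newtons":{"type":"number"}},"required":["commands"]}

```bash
mkdir -p pics
python3 - <<'E'
from bench import ctrl, vision
import cv2,numpy as np
s=ctrl.get_state()
for k in("time","position","tool_rot","ft_force","grip_width"):print(k,np.round(s[k],4))
for n in("scene","top","wrist"):
    i=vision.camera_info(n);print(n,i["fov_y"],i["cx"],i["cy"]);print(np.round(i["pose"],4), [k for k in i])
    cv2.imwrite(f"pics/{n}0.png",vision.get_image(n)[:,:,::-1])
E
```

```text
time 0.0
position [0.1788 0.6243 0.201 ]
tool_rot [-1.0027  1.3297  1.0006]
ft_force [0.7702 0.2322 0.6303]
grip_width 0.9972
scene 47.16452773880442 322.8631575117631 200.17455829170285
[[ 0.8794 -0.1928  0.4353  0.0093]
 [-0.4757 -0.3908  0.788  -1.0893]
 [ 0.0182 -0.9001 -0.4354  0.6678]
 [ 0.      0.      0.      1.    ]] ['fov_y', 'cx', 'cy', 'pose']
top 43.50666204798124 316.7916636458352 191.7788900804815
[[-1.5700e-02 -9.9290e-01  1.1810e-01  4.0950e-01]
 [-9.9990e-01  1.5400e-02 -3.3000e-03 -4.0700e-02]
 [ 1.5000e-03 -1.1810e-01 -9.9300e-01  1.9119e+00]
 [ 0.0000e+00  0.0000e+00  0.0000e+00  1.0000e+00]] ['fov_y', 'cx', 'cy', 'pose']
wrist 60.02252444131509 319.680092213037 199.8470352485101
[[ 2.743e-01  9.327e-01  2.342e-01  1.152e-01]
 [ 9.617e-01 -2.659e-01 -6.730e-02  6.427e-01]
 [-5.000e-04  2.437e-01 -9.699e-01  3.834e-01]
 [ 0.000e+00  0.000e+00  0.000e+00  1.000e+00]] ['fov_y', 'cx', 'cy', 'pose']
```

View pics/top0.png

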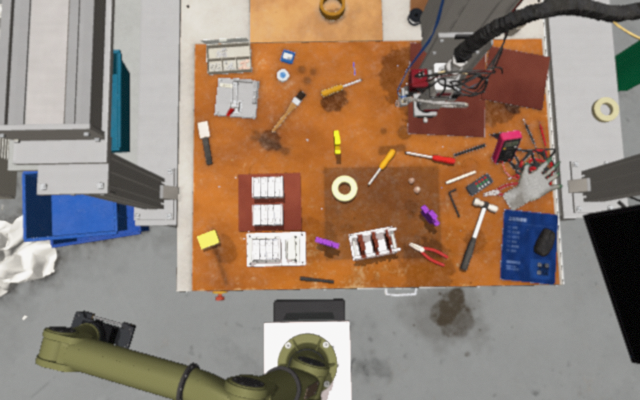

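View pics/scene0.png

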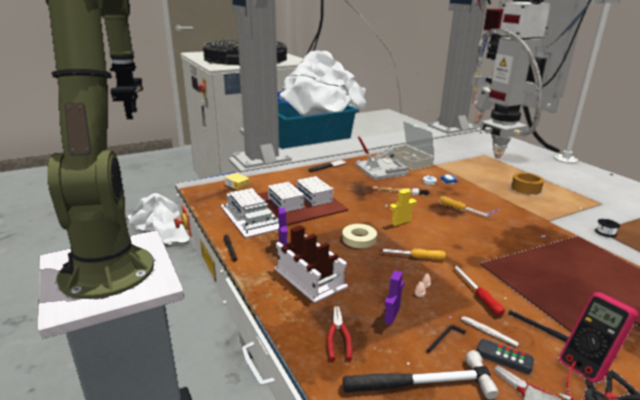

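Run:
```python
import cv2
a=cv2.imread("pics/top0.png");
cv2.imwrite("pics/c1.png",cv2.resize(a[220:280,235:405],(800,282),interpolation=cv2.INTER_CUBIC))
b=cv2.imread("pics/scene0.png")
cv2.imwrite("pics/c2.png",cv2.resize(b[165:315,205:365],(640,600),interpolation=cv2.INTER_CUBIC))
c=cv2.vconcat([cv2.copyMakeBorder(cv2.imread("pics/c1.png"),0,0,0,0,0),cv2.copyMakeBorder(cv2.resize(cv2.imread("pics/c2.png"),(339,318)),0,0,0,461,0)])
cv2.imwrite("pics/c.png",c)
```

```text
(no output)
```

View pics/c.png

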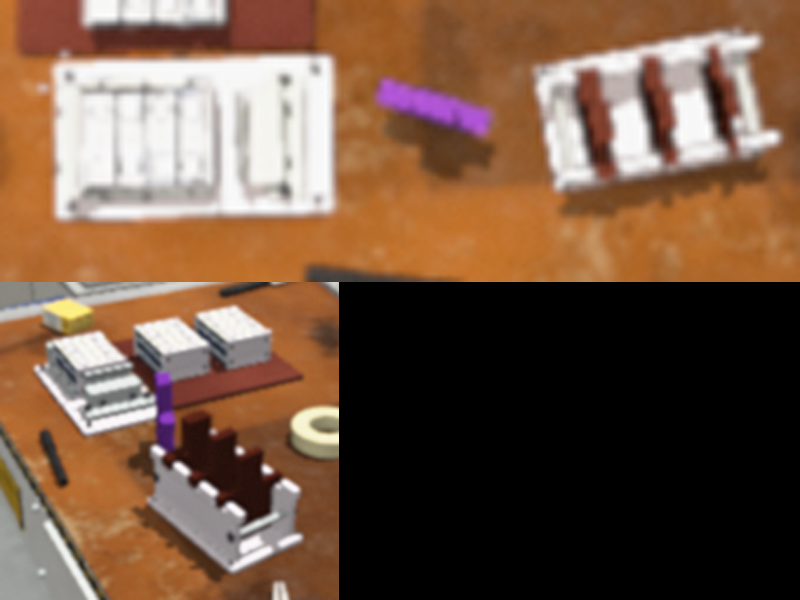

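```bash
cat > h.py <<'E'
from bench import ctrl, vision
import cv2,numpy as np
from scipy.spatial.transform import Rotation as Ro
def st(): return ctrl.get_state()
def plan(target,yaw,p=None,R=None):
    """yaw deg: jaw axis (tool z) direction in world xy, 90 = +y; picks nearer half turn"""
    s=st()
    p=np.array(s["position"]) if p is None else np.array(p)
    R=Ro.from_rotvec(s["tool_rot"]) if R is None else R
    best=None
    for k in(0,180):
        a=np.radians(yaw+k);z=np.array([np.cos(a),np.sin(a),0]);x=np.array([0,0,-1.]);y=np.cross(z,x)
        Rt=Ro.from_matrix(np.c_[x,y,z]);w=(R.inv()*Rt).as_rotvec(degrees=True)
        if best is None or np.linalg.norm(w)<np.linalg.norm(best[0]):best=(w,Rt)
    d=R.inv().apply(np.array(target)-p)*1e3
    return np.round(best[0],1),np.round(d,1),best[1]
def ray(info,uv,z):
    f=200/np.tan(np.radians(info["fov_y"]/2));P=np.array(info["pose"]);uv=np.atleast_2d(uv).astype(float)
    d=np.c_[(uv[:,0]-info["cx"])/f,(uv[:,1]-info["cy"])/f,np.ones(len(uv))]@P[:3,:3].T
    return P[:3,3]+d*((z-P[2,3])/d[:,2])[:,None]
def proj(info,X):
    f=200/np.tan(np.radians(info["fov_y"]/2));P=np.array(info["pose"]);c=(np.atleast_2d(X)-P[:3,3])@P[:3,:3]
    return np.c_[c[:,0]/c[:,2]*f+info["cx"],c[:,1]/c[:,2]*f+info["cy"]]
def show():
    s=st();R=Ro.from_rotvec(s["tool_rot"]).as_matrix()
    print("t",round(s["time"],2),"p",np.round(s["position"],4),"grip",round(s["grip_width"]*87,1),"F",np.round(s["ft_force"],1),"x",np.round(R[:,0],3),"yaw",round(np.degrees(np.arctan2(R[1,2],R[0,2])),2))
E
python3 - <<'E'
from h import *
show(); print(np.round(st()["joint_positions"],3))
i=vision.camera_info("top")
c=lambda x,y:(235+(x+.5)/4.706-.5,220+(y+.5)/4.706-.5)
print("nest corners",ray(i,[c(62,60),c(332,57),c(332,212),c(57,217)],.008).round(3))
print("block",ray(i,[c(80,88),c(217,80),c(217,195),c(80,195)],.058).round(3))
print("rack tops",ray(i,[c(540,70),c(758,40),c(775,138),c(560,185)],.075).round(3))
print("spacer tabs",ray(i,[c(595,122),c(660,110),c(725,98)],.1).round(3), "purple",ray(i,[c(435,105)],.1).round(3))
for t in([.35,.45,.25],[.44,.05,.25]): print(plan(t,90)[:2])
E
```

```text
t 0.15 p [0.1788 0.6244 0.2012] grip 87.0 F [-0.8  0.1  0.1] x [-0.    -0.001 -1.   ] yaw 74.03
[-1.278  0.322 -0.07   1.451  0.023  1.371 -0.057]
nest corners [[ 0.485  0.217  0.008]
 [ 0.484 -0.001  0.008]
 [ 0.361  0.001  0.008]
 [ 0.36   0.221  0.008]]
block [[0.461 0.196 0.058]
 [0.466 0.089 0.058]
 [0.377 0.089 0.058]
 [0.378 0.196 0.058]]
rack tops [[ 0.469 -0.163  0.075]
 [ 0.49  -0.333  0.075]
 [ 0.414 -0.344  0.075]
 [ 0.38  -0.177  0.075]]
spacer tabs [[ 0.428 -0.203  0.1  ]
 [ 0.436 -0.253  0.1  ]
 [ 0.445 -0.303  0.1  ]] purple [[ 0.443 -0.081  0.1  ]]
(array([-16. ,  -0.1,  -0. ]), array([ -48.6, -212.6, -120.7]))
(array([-16. ,  -0.1,  -0. ]), array([ -48. , -409.2, -480.5]))
```

>>> servo_tool --commands '[[[-4,0,0,-12,-53,-30,87],[-8,0,0,-24,-106,-60,87],[-12,0,0,-36,-160,-90,87],[-16,0,0,-48,-213,-121,87],[-16,0,0,-48,-213,-121,87]]]'

```text
time: 0.78
position: [0.3563, 0.4453, 0.2514]
tool_rot: [-1.203, 1.211, 1.199]
ft_force: [-0.0, 0.5, -1.0]
grip_width: 0.996
```

Run:
```python
from h import *
show(); print(plan([.45,.15,.25],90)[:2],plan([.45,-.07,.25],90)[:2])
```

```text
t 0.78 p [0.3563 0.4453 0.2514] grip 86.7 F [-0.   0.5 -1. ] x [ 0.004 -0.    -1.   ] yaw 89.42
(array([-0.6, -0. ,  0.2]), array([   1.8,  -96.7, -294.3])) (array([-0.6, -0. ,  0.2]), array([   1.8,  -99. , -514.3]))
```

>>> servo_tool --commands '[[[0,0,0,0,-20,-59,50],[0,0,0,0,-40,-118,50],[0,0,0,0,-60,-177,50],[0,0,0,0,-80,-236,50],[0,0,0,0,-97,-294,50]]]'

```text
time: 1.4
position: [0.4476, 0.1548, 0.2499]
tool_rot: [-1.21, 1.208, 1.21]
ft_force: [0.9, 0.7, 0.2]
grip_width: 0.589
```

>>> servo_tool --commands '[[[0,0,0,0,0,-58,50],[0,0,0,0,0,-116,50],[0,0,0,0,0,-174,50],[0,0,0,0,0,-220,50],[0,0,0,0,0,-220,50]]]'

```text
time: 2.02
position: [0.4473, -0.0672, 0.2502]
tool_rot: [-1.205, 1.212, 1.204]
ft_force: [-0.6, 1.0, 0.1]
grip_width: 0.572
```

Run:
```python
from h import *
show(); i=vision.camera_info("wrist"); im=vision.get_image("wrist")
np.save("w1.npy",i["pose"]);cv2.imwrite("pics/w1.png",im[:,:,::-1])
```

```text
t 2.02 p [ 0.4473 -0.0672  0.2502] grip 49.8 F [-0.6  1.   0.1] x [ 0.  0. -1.] yaw 89.64
```

View pics/w1.png

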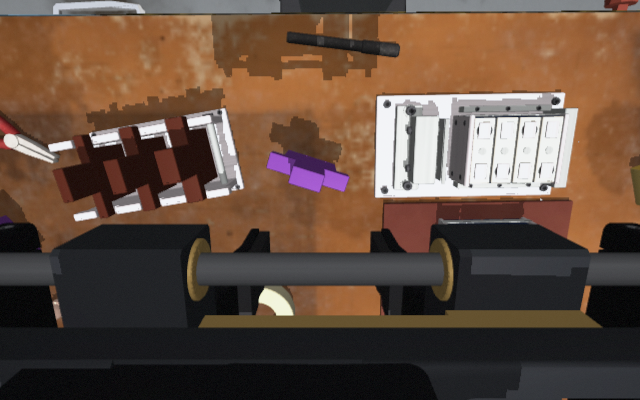

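Run:
```python
import cv2
a=cv2.imread("pics/w1.png")
l=cv2.resize(a[90:225,45:245],(800,540),interpolation=cv2.INTER_CUBIC)
cv2.imwrite("pics/w1l.png",l)
r=cv2.resize(a[85:210,370:580],(800,476),interpolation=cv2.INTER_CUBIC)
cv2.imwrite("pics/w1r.png",r)
```

```text
(no output)
```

View pics/w1l.png

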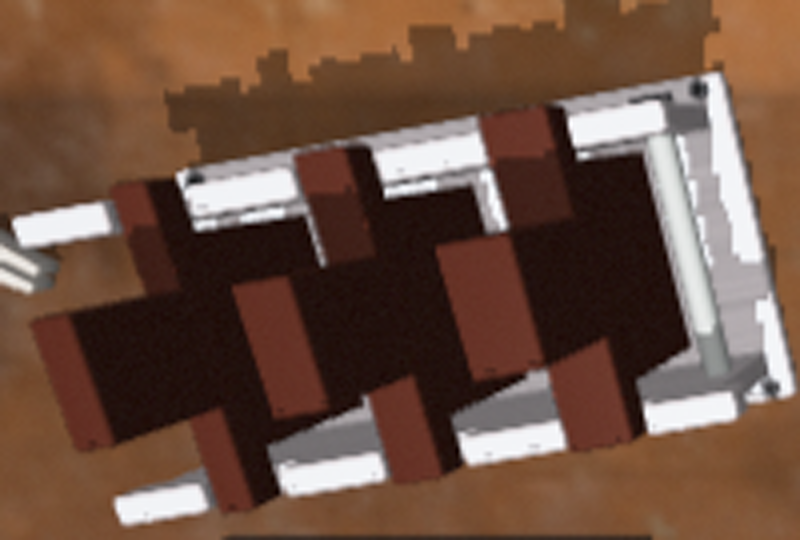

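View pics/w1r.png

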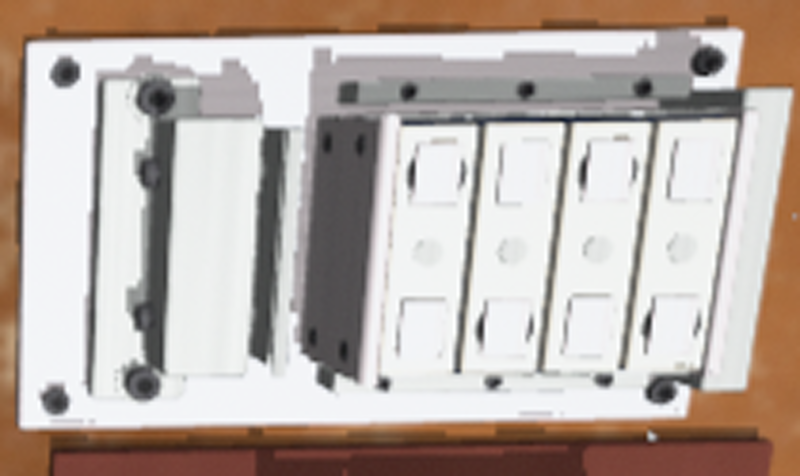

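>>> servo_tool --commands '[[[0,0,0,0,0,50,50],[0,0,0,0,0,100,50],[0,0,0,0,0,147,50],[0,0,0,0,0,147,50]]]'

```text
time: 2.58
position: [0.4463, 0.0893, 0.2493]
tool_rot: [-1.217, 1.205, 1.218]
ft_force: [-0.1, -0.3, -0.2]
grip_width: 0.577
```

Run:
```python
from h import *
i=vision.camera_info("wrist"); i1=dict(i);i1["pose"]=np.load("w1.npy")
L=lambda q:[(45+x/4-.4,90+y/4-.4) for x,y in q]
for n,q in((10,[(35,320),(75,313),(113,440),(75,450)]),(14,[(233,288),(290,278),(327,405),(275,416)]),(18,[(437,246),(512,236),(543,368),(477,380)])):
    X=ray(i1,L(q),.12)[:,:2]; m=X.mean(0); a=(X[0]+X[1]-X[2]-X[3])/2
    print(n,m.round(4),"len",np.linalg.norm(a).round(4),"yaw of thickness",np.degrees(np.arctan2(a[1],a[0])).round(1)-90,"thick",np.linalg.norm((X[1]+X[2]-X[0]-X[3])/2).round(4))
N=lambda q:[(370+x/3.81-.4,85+y/3.81-.4) for x,y in q]
print("base",ray(i1,N([(27,40),(742,30),(690,410),(20,428)]),.008).round(4))
print("block/stop",ray(i1,N([(380,240),(722,240)]),.058).round(4))
show(); i=vision.camera_info("wrist");im=vision.get_image("wrist")
np.save("w2.npy",i["pose"]);cv2.imwrite("pics/w2.png",im[:,:,::-1])
c=im[80:215,235:435,::-1];cv2.imwrite("pics/w2c.png",cv2.resize(c,(800,540),interpolation=cv2.INTER_CUBIC))
```

```text
10 [ 0.4443 -0.3028] len 0.0303 yaw of thickness -263.7 thick 0.0095
14 [ 0.4366 -0.2541] len 0.0299 yaw of thickness -261.2 thick 0.013
18 [ 0.4279 -0.2049] len 0.0308 yaw of thickness -261.3 thick 0.0164
base [[0.3614 0.0006 0.008 ]
 [0.3596 0.2207 0.008 ]
 [0.4797 0.2237 0.008 ]
 [0.4845 0.0026 0.008 ]]
block/stop [[0.4183 0.0941 0.058 ]
 [0.4189 0.1907 0.058 ]]
t 2.58 p [0.4463 0.0893 0.2493] grip 50.2 F [-0.1 -0.3 -0.2] x [-0.001  0.    -1.   ] yaw 90.63
```

View pics/w2c.png

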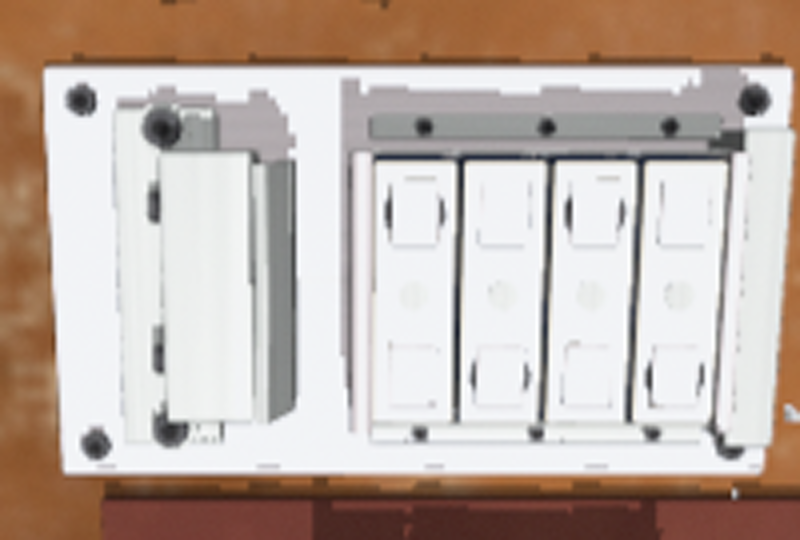

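Run:
```python
from h import *
i=vision.camera_info("wrist"); i["pose"]=np.load("w2.npy")
print("cam",np.round(i["pose"][:3,3],4))
N=lambda q:[(235+x/4-.4,80+y/4-.4) for x,y in q]
print("base",ray(i,N([(44,67),(792,67),(763,474),(65,474)]),.008).round(4))
print("plate z42",ray(i,N([(297,160),(297,285),(295,408)]),.042).round(4))
print("plate z8",ray(i,N([(297,285)]),.008).round(4))
print("lip top z60",ray(i,N([(262,160),(260,285),(256,420)]),.060).round(4))
print("block top",ray(i,N([(351,155),(353,285),(355,425)]),.055).round(4),ray(i,N([(375,155),(372,285),(370,425),(728,157),(715,420)]),.058).round(4))
print("block foot",ray(i,N([(341,160),(346,285)]),.008).round(4))
s=st()
for n,t in((14,[.4366,-.2541,.2]),):print(n,plan(t,98.8)[:2])
```

```text
cam [0.3803 0.0883 0.4317]
base [[0.3621 0.0017 0.008 ]
 [0.3594 0.2212 0.008 ]
 [0.4824 0.2233 0.008 ]
 [0.485  0.0034 0.008 ]]
plate z42 [[0.3872 0.077  0.042 ]
 [0.4213 0.0772 0.042 ]
 [0.4563 0.0768 0.042 ]]
plate z8 [[0.4249 0.0762 0.008 ]]
lip top z60 [[0.387  0.0684 0.06  ]
 [0.4195 0.0678 0.06  ]
 [0.4563 0.0666 0.06  ]]
block top [[0.3855 0.0917 0.055 ]
 [0.4197 0.0927 0.055 ]
 [0.4584 0.0938 0.055 ]] [[0.3854 0.098  0.058 ]
 [0.4194 0.0978 0.058 ]
 [0.4577 0.0979 0.058 ]
 [0.3848 0.1908 0.058 ]
 [0.4552 0.1928 0.058 ]]
block foot [[0.3876 0.0891 0.008 ]
 [0.4247 0.0911 0.008 ]]
14 (array([-8.4, -0. , -0.1]), array([  49.8,   12.6, -340.3]))
```

Run:
```python
from h import *
show();print(plan([.428,-.205,.2],99.5)[:2])
```

```text
t 2.62 p [0.4468 0.0863 0.2495] grip 50.3 F [-0.4 -0.1 -1.1] x [-0.001 -0.001 -1.   ] yaw 90.41
(array([-9.1, -0. , -0.1]), array([  49.8,   20.8, -291.1]))
```

>>> servo_tool --commands '[[[-2,0,0,10,4,-58,40],[-4,0,0,20,8,-116,40],[-6,0,0,30,12,-174,40],[-8,0,0,40,16,-232,40],[-9,0,0,50,21,-288,40]]]'

```text
time: 3.25
position: [0.4261, -0.2071, 0.1999]
tool_rot: [-1.325, 1.129, 1.324]
ft_force: [0.7, 0.3, 0.4]
grip_width: 0.458
```

>>> servo_tool --commands '[[[0,0,0,0,0,0,40],[0,0,0,0,0,0,40],[0,0,0,0,0,0,40]]]'

```text
time: 3.62
position: [0.4272, -0.2034, 0.2001]
tool_rot: [-1.326, 1.129, 1.326]
ft_force: [0.5, 0.9, 0.3]
grip_width: 0.458
```

Run:
```python
from h import *
show();print(plan([.428,-.205,.2],99.5)[:2])
i=vision.camera_info("wrist");im=vision.get_image("wrist");show()
np.save("w3.npy",i["pose"]);cv2.imwrite("pics/w3.png",im[:,:,::-1])
```

```text
t 3.62 p [ 0.4272 -0.2034  0.2001] grip 39.8 F [0.5 0.9 0.3] x [ 0.  0. -1.] yaw 99.18
(array([-0.3,  0. ,  0. ]), array([ 0.1, -0.6, -1.7]))
t 3.67 p [ 0.4272 -0.2035  0.2001] grip 40.1 F [ 0.5 -0.  -0. ] x [ 0.  0. -1.] yaw 99.18
```

View pics/w3.png

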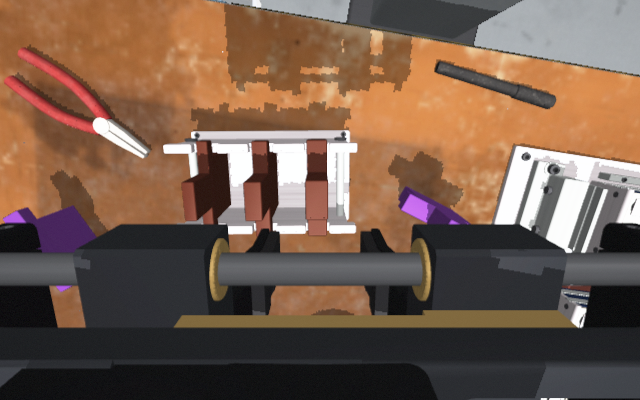

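Run:
```python
from h import *
i=vision.camera_info("wrist"); 
im=cv2.imread("pics/w3.png").astype(int)
m=((im[:,:,2]>75)&(im[:,:,2]>1.6*im[:,:,1])&(im[:,:,2]<150)).astype(int)
for r in (150,184,190,196,202,215): print(r,"".join(".#"[v] for v in m[r,180:340]))
print("col",np.where(m[175:235,317])[0]+175)
print(ray(i,[(306,193),(328,193),(317,181),(317,205)],.12).round(4)); print(ray(i,[(305,150),(327,150)],.08).round(4))
```

```text
150 ..................##########.............................................########.....#........................................#..................#.............
184 .#############..................................................##########.....##..................................................................#............
190 ..############..................................................#######.#.......#..................................................................#............
196 ..#############..................................................####...........##............................................#....................#............
202 ...##########.##.................................................####............#.................................................................#............
215 .....#######...##......######...#.................................#..............#...#...#....................................#....................#............
col [180 181 219]
[[ 0.4233 -0.2147  0.12  ]
 [ 0.4205 -0.1978  0.12  ]
 [ 0.4125 -0.2078  0.12  ]
 [ 0.4314 -0.2047  0.12  ]]
[[ 0.3949 -0.2214  0.08  ]
 [ 0.3918 -0.2026  0.08  ]]
```

>>> servo_tool --commands '[[[-0.3,0,0,40,-0.5,-1.7,40],[-0.3,0,0,80,-0.5,-1.7,40],[-0.3,0,0,115,-0.5,-1.7,40],[-0.3,0,0,115,-0.5,-1.7,40],[-0.3,0,0,115,-0.5,-1.7,40]]]'

```text
time: 4.3
position: [0.4285, -0.2064, 0.0863]
tool_rot: [-1.33, 1.126, 1.328]
ft_force: [0.5, 0.5, -0.5]
grip_width: 0.46
```

>>> servo_tool --commands '[[[0,0,0,0,0,0,12],[0,0,0,0,0,0,12],[0,0,0,0,0,0,12],[0,0,0,0,0,0,12]]]' --newtons 40

```text
time: 4.8
position: [0.4279, -0.2066, 0.0856]
tool_rot: [-1.328, 1.127, 1.327]
ft_force: [0.3, 1.3, 2.3]
grip_width: 0.203
```

Run:
```python
from h import *
show()
```

```text
t 4.8 p [ 0.4279 -0.2066  0.0856] grip 17.7 F [0.3 1.3 2.3] x [ 0.001  0.    -1.   ] yaw 99.32
```

>>> servo_tool --commands '[[[0,0,0,-30,0,0,12],[0,0,0,-80,0,0,12],[0,0,0,-130,0,0,12],[0,0,0,-130,0,0,12]]]'

```text
time: 5.3
position: [0.4298, -0.2076, 0.2185]
tool_rot: [-1.332, 1.123, 1.322]
ft_force: [0.6, -0.4, -1.0]
grip_width: 0.204
```

Run:
```python
from h import *
show();print(plan([.422,.084,.195],90.7)[:2])
```

```text
t 5.3 p [ 0.4298 -0.2076  0.2185] grip 17.8 F [ 0.6 -0.4 -1. ] x [ 0.007 -0.001 -1.   ] yaw 99.32
(array([ 8.6, -0.1,  0.4]), array([ 23.2, -39.4, 289. ]))
```

>>> servo_tool --commands '[[[1.7,0,0,0,-8,58,12],[3.4,0,0,0,-16,116,12],[5.2,0,0,0,-24,174,12],[7,0,0,0,-32,232,12],[8.6,0,0,10,-39,289,12]]]'

```text
time: 5.92
position: [0.4186, 0.0866, 0.2041]
tool_rot: [-1.218, 1.204, 1.218]
ft_force: [2.2, 0.1, -1.7]
grip_width: 0.209
```

>>> servo_tool --commands '[[[0,0,0,10,0,0,12],[0,0,0,10,0,0,12],[0,0,0,10,0,0,12],[0,0,0,10,0,0,12]]]'

```text
time: 6.42
position: [0.4195, 0.0839, 0.1954]
tool_rot: [-1.217, 1.203, 1.217]
ft_force: [-0.3, -0.6, -1.5]
grip_width: 0.202
```

Run:
```python
from h import *
show();print(plan([.422,.084,.145],90.7)[:2])
```

```text
t 6.42 p [0.4195 0.0839 0.1954] grip 17.6 F [-0.3 -0.6 -1.5] x [ 0.001  0.001 -1.   ] yaw 90.6
(array([-0.1,  0. ,  0. ]), array([50.4, -2.5,  0.1]))
```

>>> servo_tool --commands '[[[0,0,0,25,-2.5,0,12],[0,0,0,50,-2.5,0,12],[0,0,0,50,-2.5,0,12],[0,0,0,50,-2.5,0,12]]]'

```text
time: 6.92
position: [0.4224, 0.0849, 0.1462]
tool_rot: [-1.218, 1.202, 1.217]
ft_force: [-0.7, 0.3, -1.6]
grip_width: 0.198
```

Run:
```python
from h import *
show();i=vision.camera_info("wrist");im=vision.get_image("wrist")
np.save("w4.npy",i["pose"]);cv2.imwrite("pics/w4.png",im[:,:,::-1])
c=im[60:260,180:500,::-1];cv2.imwrite("pics/w4c.png",cv2.resize(c,(800,500),interpolation=cv2.INTER_CUBIC))
```

```text
t 6.92 p [0.4224 0.0849 0.1462] grip 17.2 F [-0.7  0.3 -1.6] x [ 0.002  0.001 -1.   ] yaw 90.69
```

View pics/w4c.png

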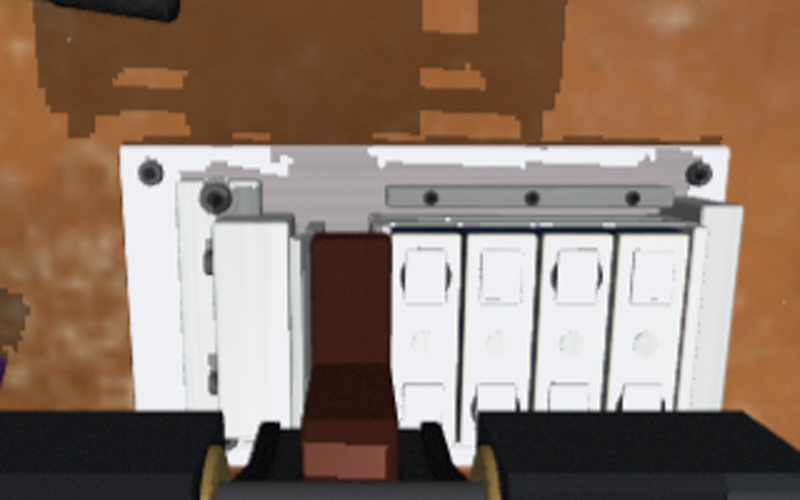

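Run:
```python
from h import *
i=vision.camera_info("wrist"); i["pose"]=np.load("w4.npy")
N=lambda q:[(180+x/2.5-.4,60+y/2.5-.4) for x,y in q]
print("foot",ray(i,N([(311,240),(391,240)]),.0755).round(4))
print("ear",ray(i,N([(304,440),(397,440)]),.1).round(4))
print("lip top",ray(i,N([(291,222),(293,400)]),.060).round(4))
print("block flat start",ray(i,N([(392,232),(690,232)]),.058).round(4))
```

```text
foot [[0.3867 0.0732 0.0755]
 [0.3864 0.0965 0.0755]]
ear [[0.4395 0.0723 0.1   ]
 [0.4392 0.0983 0.1   ]]
lip top [[0.3831 0.0663 0.06  ]
 [0.4405 0.0668 0.06  ]]
block flat start [[0.386  0.0976 0.058 ]
 [0.3848 0.1905 0.058 ]]
```

Run:
```python
from h import *
i=vision.camera_info("wrist"); i["pose"]=np.load("w4.npy")
N=lambda q:[(180+x/2.5-.4,60+y/2.5-.4) for x,y in q]
for q,z in([(311,238),(391,238)],.1266),([(311,365),(391,365)],.1406),([(304,440),(397,440)],.1806):print(z,ray(i,N(q),z).round(4))
show();print(plan([.422,.084,.13],90.7)[:2])
```

```text
0.1266 [[0.38   0.0753 0.1266]
 [0.3797 0.0939 0.1266]]
0.1406 [[0.4068 0.0759 0.1406]
 [0.4066 0.0939 0.1406]]
0.1806 [[0.41   0.0764 0.1806]
 [0.4098 0.0932 0.1806]]
t 6.97 p [0.4225 0.085  0.1464] grip 17.4 F [-0.3  0.  -1.4] x [ 0.002  0.001 -1.   ] yaw 90.7
(array([-0. ,  0.1,  0.1]), array([16.4,  0.6, -1. ]))
```

>>> servo_tool --commands '[[[0,0,0,8,0.6,-1,12],[0,0,0,15,0.6,-1,12],[0,0,0,20,0.6,-1,12],[0,0,0,23,0.6,-1,12],[0,0,0,25,0.6,-1,12]]]'

```text
time: 7.6
position: [0.4209, 0.083, 0.1198]
tool_rot: [-1.219, 1.205, 1.218]
ft_force: [-0.2, -4.4, -0.6]
grip_width: 0.203
```

>>> servo_tool --commands '[[[0,0,0,2,0,0,12],[0,0,0,4,0,0,12],[0,0,0,5,0,0,12]]]'

```text
time: 7.98
position: [0.4218, 0.0833, 0.1163]
tool_rot: [-1.219, 1.203, 1.217]
ft_force: [-1.9, -5.6, 8.7]
grip_width: 0.202
```

>>> servo_tool --commands '[[[0,0,0,0,0,-1,12],[0,0,0,2,0,-1,12],[0,0,0,4,0,-1,12]]]'

```text
time: 8.35
position: [0.4225, 0.083, 0.113]
tool_rot: [-1.219, 1.201, 1.217]
ft_force: [-2.2, -5.2, 8.9]
grip_width: 0.204
```

>>> servo_tool --commands '[[[0,0,0,2,0,-0.5,12],[0,0,0,4,0,-0.5,12],[0,0,0,6,0,-0.5,12]]]'

```text
time: 8.72
position: [0.4226, 0.0828, 0.1066]
tool_rot: [-1.219, 1.2, 1.217]
ft_force: [-2.0, -4.1, 7.5]
grip_width: 0.202
```

>>> servo_tool --commands '[[[0,0,0,3,0,-0.5,12],[0,0,0,6,0,-0.5,12],[0,0,0,9,0,-0.5,12],[0,0,0,12,0,-0.5,12]]]'

```text
time: 9.22
position: [0.4228, 0.0828, 0.0946]
tool_rot: [-1.219, 1.199, 1.217]
ft_force: [-0.1, -2.6, 7.0]
grip_width: 0.203
```

>>> servo_tool --commands '[[[0,0,0,3,0,0,12],[0,0,0,6,0,0,12],[0,0,0,9,0,0,12],[0,0,0,11,0,0,12]]]'

```text
time: 9.72
position: [0.4228, 0.0829, 0.0835]
tool_rot: [-1.219, 1.199, 1.217]
ft_force: [0.4, -2.0, 7.1]
grip_width: 0.206
```

>>> servo_tool --commands '[[[0,0,0,1,0,0,12],[0,0,0,2,0,0,12]]]'

```text
time: 9.98
position: [0.4228, 0.0829, 0.0816]
tool_rot: [-1.219, 1.199, 1.217]
ft_force: [-0.1, -3.3, 6.9]
grip_width: 0.2
```

>>> servo_tool --commands '[[[0,0,0,0.5,0,0,12],[0,0,0,1,0,0,12]]]'

```text
time: 10.22
position: [0.423, 0.0829, 0.0814]
tool_rot: [-1.219, 1.199, 1.217]
ft_force: [-2.3, -4.2, 15.0]
grip_width: 0.205
```

>>> servo_tool --commands '[[[0,0,0,0,0,0,34],[0,0,0,0,0,0,34],[0,0,0,0,0,0,34]]]'

```text
time: 10.6
position: [0.4207, 0.0825, 0.0788]
tool_rot: [-1.218, 1.203, 1.219]
ft_force: [0.6, 0.3, -0.4]
grip_width: 0.376
```

>>> servo_tool --commands '[[[0,0,0,-30,0,0,34],[0,0,0,-80,0,0,34],[0,0,0,-130,0,0,34],[0,0,0,-150,0,0,34],[0,0,0,-150,0,0,34]]]'

```text
time: 11.22
position: [0.4219, 0.0825, 0.2303]
tool_rot: [-1.219, 1.2, 1.217]
ft_force: [-0.9, 0.2, -0.9]
grip_width: 0.393
```

>>> servo_tool --commands '[[[0,0,0,0,-10,0,34],[0,0,0,0,-25,0,34],[0,0,0,0,-25,0,34],[0,0,0,0,-25,0,34]]]'

```text
time: 11.72
position: [0.4458, 0.0821, 0.2284]
tool_rot: [-1.218, 1.205, 1.219]
ft_force: [-0.4, -0.1, -0.1]
grip_width: 0.394
```

Run:
```python
from h import *
show();i=vision.camera_info("wrist");im=vision.get_image("wrist");sc=vision.get_image("scene")
np.save("w5.npy",i["pose"])
a=cv2.resize(im[60:225,200:460,::-1],(800,508));
b=sc[165:315,205:365,::-1];cv2.imwrite("pics/s5.png",sc[:,:,::-1]);cv2.imwrite("pics/w5.png",im[:,:,::-1])
cv2.imwrite("pics/v5.png",np.hstack([cv2.resize(a,(480,305)),cv2.resize(b,(320,305))]))
```

```text
t 11.72 p [0.4458 0.0821 0.2284] grip 34.3 F [-0.4 -0.1 -0.1] x [-0.002 -0.001 -1.   ] yaw 90.71
```

View pics/v5.png

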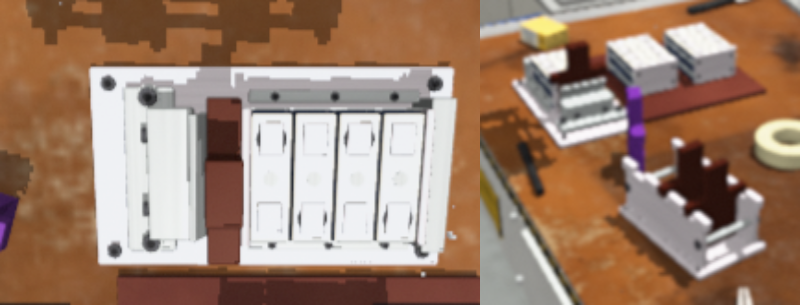

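>>> servo_tool --commands '[[[0,0,0,0,12,1,0],[0,0,0,0,23,1,0],[0,0,0,40,23,1,0],[0,0,0,80,23,1,0],[0,0,0,103,23,1,0]]]'

```text
time: 12.45
position: [0.4211, 0.0829, 0.1244]
tool_rot: [-1.218, 1.204, 1.22]
ft_force: [0.6, -0.3, 0.6]
grip_width: 0.015
```

>>> servo_tool --commands '[[[0,0,0,3,0,0,0],[0,0,0,6,0,0,0],[0,0,0,7,0,0,0],[0,0,0,7,0,0,0]]]'

```text
time: 12.95
position: [0.4235, 0.0832, 0.1198]
tool_rot: [-1.219, 1.202, 1.218]
ft_force: [-0.5, -0.4, 0.1]
grip_width: 0.005
```

>>> servo_tool --commands '[[[0,0,0,1,0,0,0],[0,0,0,2,0,0,0],[0,0,0,3,0,0,0],[0,0,0,3,0,0,0]]]'

```text
time: 13.45
position: [0.4229, 0.0829, 0.1159]
tool_rot: [-1.219, 1.203, 1.219]
ft_force: [0.6, 0.2, 0.8]
grip_width: 0.008
```

>>> servo_tool --commands '[[[0,0,0,0.5,0,0,0],[0,0,0,1,0,0,0],[0,0,0,1,0,0,0]]]'

```text
time: 13.82
position: [0.423, 0.083, 0.115]
tool_rot: [-1.218, 1.203, 1.219]
ft_force: [-0.3, -0.6, 0.6]
grip_width: 0.003
```

>>> servo_tool --commands '[[[0,0,0,0.5,0,0,0],[0,0,0,1,0,0,0],[0,0,0,1,0,0,0]]]'

```text
time: 14.2
position: [0.423, 0.0829, 0.114]
tool_rot: [-1.219, 1.203, 1.219]
ft_force: [1.1, 0.3, -0.1]
grip_width: 0.006
```

>>> servo_tool --commands '[[[0,0,0,0.5,0,0,0],[0,0,0,1,0,0,0],[0,0,0,1.5,0,0,0],[0,0,0,1.5,0,0,0]]]'

```text
time: 14.7
position: [0.423, 0.083, 0.1125]
tool_rot: [-1.218, 1.203, 1.219]
ft_force: [0.5, -0.1, 0.0]
grip_width: 0.007
```

>>> servo_tool --commands '[[[0,0,0,0.5,0,0,0],[0,0,0,1,0,0,0],[0,0,0,1.5,0,0,0],[0,0,0,1.5,0,0,0]]]'

```text
time: 15.2
position: [0.423, 0.0829, 0.111]
tool_rot: [-1.218, 1.203, 1.219]
ft_force: [-0.0, 0.2, -0.3]
grip_width: 0.003
```

Run:
```python
from h import *
show();im=vision.get_image("wrist");sc=vision.get_image("scene")
a=im[60:320,180:460,::-1];b=sc[130:260,190:330,::-1]
cv2.imwrite("pics/v6.png",np.hstack([cv2.resize(a,(400,371)),cv2.resize(b,(400,371),interpolation=cv2.INTER_CUBIC)]))
```

```text
t 15.2 p [0.423  0.0829 0.111 ] grip 0.2 F [-0.   0.2 -0.3] x [-0.  0. -1.] yaw 90.72
```

View pics/v6.png

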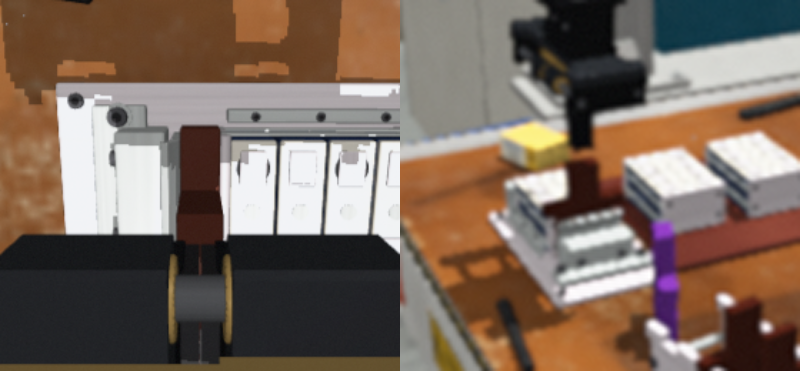

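Run:
```python
from h import *
i=vision.camera_info("scene")
# crop px of picture v6 right half
for X in([.423,.083,.111],[.4225,.0835,.116],[.4065,.0745,.116],[.4385,.0745,.116],[.4065,.0745,.076],[.4385,.0745,.076],[.4385,.0925,.116],[.378,.0745,.076]):
    p=proj(i,X)[0]; print(X,p.round(1),((p-[190,130])*[400/140,371/130]).round(0))
```

```text
[0.423, 0.083, 0.111] [253.4 187.7] [181. 165.]
[0.4225, 0.0835, 0.116] [253.1 186.1] [180. 160.]
[0.4065, 0.0745, 0.116] [249.  188.2] [169. 166.]
[0.4385, 0.0745, 0.116] [259.4 186.2] [198. 160.]
[0.4065, 0.0745, 0.076] [249.7 200.6] [171. 201.]
[0.4385, 0.0745, 0.076] [259.9 198.5] [200. 196.]
[0.4385, 0.0925, 0.116] [257.1 184. ] [192. 154.]
[0.378, 0.0745, 0.076] [240.4 202.5] [144. 207.]
```

Run:
```python
import cv2,numpy as np
b=cv2.imread("pics/v6.png")[100:270,480:680]
cv2.imwrite("pics/v6c.png",cv2.resize(b,(800,680-80),interpolation=cv2.INTER_NEAREST))
```

```text
(no output)
```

View pics/v6c.png

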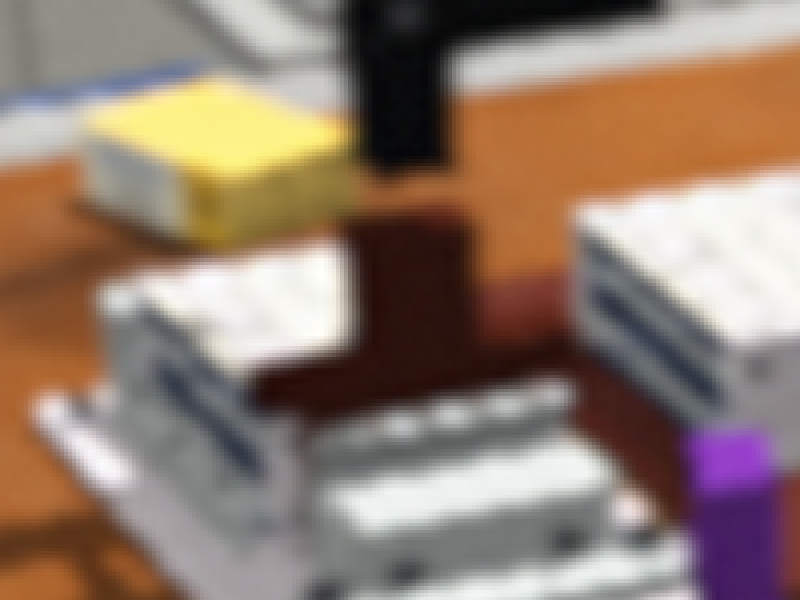

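>>> servo_tool --commands '[[[0,0,0,2,0,0,0],[0,0,0,4,0,0,0],[0,0,0,6,0,0,0],[0,0,0,6,0,0,0]]]'

```text
time: 15.8
position: [0.4229, 0.0829, 0.1048]
tool_rot: [-1.218, 1.204, 1.219]
ft_force: [-0.2, -0.3, 0.6]
grip_width: 0.005
```

>>> servo_tool --commands '[[[0,0,0,0.7,0,0,0],[0,0,0,1.4,0,0,0],[0,0,0,2,0,0,0],[0,0,0,2,0,0,0]]]'

```text
time: 16.3
position: [0.423, 0.083, 0.103]
tool_rot: [-1.219, 1.203, 1.219]
ft_force: [-0.1, -0.3, -0.5]
grip_width: 0.002
```

>>> servo_tool --commands '[[[0,0,0,0.7,0,0,0],[0,0,0,1.4,0,0,0],[0,0,0,2,0,0,0],[0,0,0,2,0,0,0]]]'

```text
time: 16.8
position: [0.423, 0.0829, 0.101]
tool_rot: [-1.219, 1.203, 1.219]
ft_force: [0.2, -0.1, 0.8]
grip_width: 0.003
```

Run:
```python
from h import *
b=vision.get_image("scene").astype(int)[165:200,251:257].sum(2)//3
for r,v in enumerate(b): print(165+r,v)
show()
```

```text
165 [14 12 11 13 11 12]
166 [13 11 13 11 11  9]
167 [13 11 15 14 12 11]
168 [14 20 27 26 16 13]
169 [16 30 38 34 23 12]
170 [15 31 38 33 23 13]
171 [14 21 26 23 15 10]
172 [10 15 17 15 11  8]
173 [11 13 10 11 11 14]
174 [10  9 11 10 10 19]
175 [10 11 11 10  9 20]
176 [ 9 11 10  9 10 24]
177 [ 7  9 11  9 11 24]
178 [10 12  9  8  9 24]
179 [11 11 10  9  9 25]
180 [10 10  9 10  9 22]
181 [ 9  9 11  8  8 19]
182 [11 10 10  8  9 19]
183 [11 11 10 10  9 18]
184 [14 11 12 12 14 24]
185 [20 15 16 16 22 30]
186 [25 21 21 23 27 34]
187 [28 26 25 26 28 29]
188 [25 27 24 25 25 25]
189 [25 26 24 23 25 23]
190 [22 25 23 24 24 23]
191 [22 25 25 24 24 24]
192 [23 23 24 25 24 24]
193 [23 24 23 24 25 24]
194 [23 24 26 23 24 24]
195 [23 23 24 24 24 23]
196 [23 24 25 25 24 24]
197 [22 25 24 25 24 24]
198 [23 25 23 24 23 25]
199 [23 24 23 25 25 23]
t 16.85 p [0.423 0.083 0.101] grip 1.2 F [ 0.   0.2 -1.2] x [ 0.  0. -1.] yaw 90.73
```

>>> servo_tool --commands '[[[0,0,0,0.5,0,0,0],[0,0,0,1,0,0,0],[0,0,0,1,0,0,0]]]'

```text
time: 17.23
position: [0.423, 0.083, 0.1]
tool_rot: [-1.218, 1.203, 1.219]
ft_force: [-0.1, 0.2, 0.6]
grip_width: 0.006
```

>>> servo_tool --commands '[[[0,0,0,0.5,0,0,0],[0,0,0,1,0,0,0],[0,0,0,1,0,0,0]]]'

```text
time: 17.6
position: [0.423, 0.0829, 0.099]
tool_rot: [-1.218, 1.203, 1.219]
ft_force: [0.1, -0.1, 0.3]
grip_width: 0.007
```

>>> servo_tool --commands '[[[0,0,0,0.5,0,0,0],[0,0,0,1,0,0,0],[0,0,0,1,0,0,0]]]'

```text
time: 17.98
position: [0.423, 0.083, 0.098]
tool_rot: [-1.219, 1.203, 1.219]
ft_force: [0.4, -0.4, 0.1]
grip_width: 0.006
```

>>> servo_tool --commands '[[[0,0,0,0.5,0,0,0],[0,0,0,1,0,0,0],[0,0,0,1,0,0,0]]]'

```text
time: 18.35
position: [0.423, 0.083, 0.097]
tool_rot: [-1.219, 1.203, 1.219]
ft_force: [-0.2, 0.4, 0.3]
grip_width: 0.004
```

>>> servo_tool --commands '[[[0,0,0,0.4,0,0,0],[0,0,0,0.8,0,0,0],[0,0,0,0.8,0,0,0]]]'

```text
time: 18.73
position: [0.423, 0.0829, 0.0962]
tool_rot: [-1.219, 1.203, 1.219]
ft_force: [-0.3, -0.9, -0.3]
grip_width: 0.005
```

>>> servo_tool --commands '[[[0,0,0,0.4,0,0,0],[0,0,0,0.8,0,0,0],[0,0,0,0.8,0,0,0]]]'

```text
time: 19.1
position: [0.4231, 0.083, 0.0959]
tool_rot: [-1.218, 1.203, 1.219]
ft_force: [-2.0, -1.1, 5.7]
grip_width: 0.005
```

>>> servo_tool --commands '[[[0,0,0,0.4,0,0,0],[0,0,0,0.7,0,0,0],[0,0,0,0.7,0,0,0]]]'

```text
time: 19.48
position: [0.4232, 0.083, 0.0958]
tool_rot: [-1.218, 1.203, 1.219]
ft_force: [-4.2, -1.0, 11.2]
grip_width: 0.006
```

>>> servo_tool --commands '[[[0,0,0,-20,0,0,0],[0,0,0,-70,0,0,0],[0,0,0,-120,0,0,0],[0,0,0,-140,-20,0,0],[0,0,0,-140,-25,0,0]]]'

```text
time: 20.1
position: [0.4496, 0.0835, 0.2359]
tool_rot: [-1.219, 1.2, 1.216]
ft_force: [0.5, -0.5, -0.7]
grip_width: 0.004
```

>>> servo_tool --commands '[[[0,0,0,0,0,0,0],[0,0,0,0,0,0,0],[0,0,0,0,0,0,0]]]'

```text
time: 20.48
position: [0.4472, 0.0832, 0.2339]
tool_rot: [-1.218, 1.205, 1.22]
ft_force: [-0.2, -0.9, -0.5]
grip_width: 0.003
```

Run:
```python
from h import *
show();im=vision.get_image("wrist");cv2.imwrite("pics/w7.png",im[:,:,::-1])
w5=cv2.imread("pics/w5.png").astype(int)
s5=cv2.imread("pics/s5.png").astype(int);s=vision.get_image("scene")[:,:,::-1].astype(int)
d=np.abs(s-s5).max(2)>40; ys,xs=np.where(d[180:300,205:365]); print("changed px in nest/rack region",len(ys),(xs.min()+205,xs.max()+205,ys.min()+180,ys.max()+180) if len(ys) else "")
s0=cv2.imread("pics/scene0.png").astype(int)
d=np.abs(s-s0).max(2)>40; n,l,stt,_=cv2.connectedComponentsWithStats(d[165:].astype(np.uint8))
print([tuple(r) for r in stt[1:] if r[4]>15])
```

```text
t 20.48 p [0.4472 0.0832 0.2339] grip 0.3 F [-0.2 -0.9 -0.5] x [-0.002 -0.    -1.   ] yaw 90.74
changed px in nest/rack region 80 (np.int64(206), np.int64(237), np.int64(224), np.int64(239))
[(np.int32(43), np.int32(1), np.int32(13), np.int32(47), np.int32(180)), (np.int32(50), np.int32(0), np.int32(9), np.int32(16), np.int32(66)), (np.int32(86), np.int32(0), np.int32(25), np.int32(23), np.int32(371)), (np.int32(119), np.int32(0), np.int32(12), np.int32(53), np.int32(308)), (np.int32(61), np.int32(3), np.int32(16), np.int32(10), np.int32(104)), (np.int32(239), np.int32(20), np.int32(30), np.int32(24), np.int32(362)), (np.int32(58), np.int32(53), np.int32(9), np.int32(12), np.int32(60)), (np.int32(201), np.int32(53), np.int32(41), np.int32(34), np.int32(613)), (np.int32(235), np.int32(55), np.int32(11), np.int32(6), np.int32(36)), (np.int32(281), np.int32(62), np.int32(25), np.int32(28), np.int32(426)), (np.int32(131), np.int32(78), np.int32(39), np.int32(22), np.int32(452)), (np.int32(39), np.int32(103), np.int32(19), np.int32(10), np.int32(122)), (np.int32(81), np.int32(120), np.int32(17), np.int32(9), np.int32(40)), (np.int32(38), np.int32(136), np.int32(31), np.int32(10), np.int32(178))]
```

```bash
python3 -c "
from bench import close_job
print(close_job())"
```

```text
the job is handed in; nothing more can be done
None
```

The 18 mm spacer is now packed in the gap, pressed home on the nest's base plate and standing there on its own. I handed the job in with about 20 of the 72 s used.

- **Choice:** The wrist camera showed a gap of about 15–16 mm, so I tried the 18 mm spacer first. It slid in against the spring with about 7–10 N and did not jam. The 10 and 14 mm spacers were not needed and still hang in the rack untouched.
- **Fully home:** The downward push jumped from 7 to 15 N at the expected height (TCP 81.4 mm measured, 81.6 mm expected). A later press of 11 N on the tab with shut fingers moved it only about 0.1 mm.
- **Surroundings:** The last scene picture differs from the first only where the spacer left the rack and entered the nest, and where the arm and its shadow moved. The tape, screwdriver, carton and purple or yellow look-alikes did not move.
- **One mismatch:** With the fingers shut, they touched the tab at a TCP reading about 20 mm lower than the stated TCP position implies. The scene camera agreed, and put the tab top at about 116 mm, which is the home height. The real fingertips therefore seem to sit near the stated grasp point. This did not affect the result.

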